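# Put the covers back on their own dishes

## Robot

A 6-joint arm with a two-finger parallel gripper is mounted at the origin on the work surface. World frame = base frame: x ahead of the robot, y to its left, z up, the work surface at z = 0. Lengths are in mm, angles in rad, forces in N, time in s.
With the tool pointing down it reaches from about 250 to 800 mm from the base axis. Payload 3.9 kg.
Tool frame: the origin (TCP) lies between the finger pads; the fingertips stand 14 mm ahead of it and the grasp point (between the pads) lies 5 mm behind it; z points along the fingers, y is the direction in which the jaws open and shut (so a half turn about z gives the same grasp; the last joint's range is limited). The gripper opens to 85 mm and grips with 20 to 120 N. Pads are 22 mm wide; open, the fingers measure 114 mm over their backs; the gripper's body (76 mm by 85 mm) begins 54 mm behind the grasp point. The pads swing forward as they close: fully open they stand 13 mm farther back than shut.
Start: joints at [1.264, 0.26, -0.138, 1.173, 0, 1.571], TCP at [158.55, 500.477, 245.304] pointing down, gripper open.
Joint ranges: [-2.78, 2.78], [-0.83, 1.72], [-1.28, 1.37], [-1.9, 2.12], [-1.57, 1.48], [-3.14, 3.14]. Speed limits (rad/s): [2.57, 2.57, 3.14, 3.14, 3.14, 3.14].

## Interface

Orientations are given as [roll, pitch, yaw] about the fixed x, y, z axes, in that order (R = Rz(yaw) Ry(pitch) Rx(roll)).
In Python, from plant import arm gives the robot as it stands.
- The arm moves only by the tool carry_out, never from a script. Its arguments are lists of equal length, an entry for each row: "linear": the shift along the tool's x, y, z in m, a list of three; "turn": the turn, a rotation vector about the tool's x, y, z in degrees, a list of three. In form: {"linear": [[tx, ty, tz], ...], "turn": [[ax, ay, az], ...]}. A call has 1 to 5 rows; each row is the pose to reach, as a shift and turn from the pose commanded when the call began, along the tool's axes at that moment; what a row does not reach only later rows make up. A row lasts 1/8 s, in which the tool goes at most 62.5 mm and 10.7 degrees, less where a joint would pass 70% of its speed; a pose out of reach is approached as far as the arm can. A call with a gripper value outside its range is refused whole. "gripper" is the opening in per cent of the stroke, from 0 (shut) to 100 (fully open), set as the call begins (left out, the last holds). The fingers move at their own pace and stop on an object; the grip force is fixed at half the most. Time passes only in rows, so rows that repeat a pose let the fingers close. It gives the time, the measured TCP pose, the force and the opening at its end, in the units of the state.
- arm.read_state(): the state, without advancing time (a new reading comes with each control period).
- arm.capture(name): name is "scene" or "top" or "wrist"; returns a dict with "image" (384x512x3 uint8, blue, green, red), "z_map" (384x512 float32, mm along the optical axis (not along the pixel's ray), 0 where there is no reading), "intrinsics" (3x3 intrinsics, pixels), "world_to_cam" (4x4, takes a point from world to camera coordinates). Camera axes: x right, y down, z forward; pixel columns grow to the right and rows downward; lengths in mm; the calibration is good to about 2 mm. A picture is of the moment at which its call begins.
- arm.sign_off(): hands the job in, once; it reports no verdict.
The state is a dict: "t": time; "joint_positions": joint angles; "dq": joint speeds; "tau": joint torques, N m; "ee_pos": TCP position; "orientation": TCP orientation; "wrist_force": force on the tool from outside, world axes, zero at the start; "ft_torque": the same for the moment, N m; "finger_gap": finger opening in mm.
Only numpy, scipy, OpenCV 4.12 (cv2) and the standard library are available. Lean on these libraries where they do the work, as an engineer would, in place of code of your own. Each camera call takes 0.05 s, during which the arm holds its last target.

## Task

After the washing-up the three white covers were put on the wrong wooden dishes. Put each cover on the dish it belongs to - the large round one on the large round dish, the small round one on the small round dish, the oblong one on the oblong butter dish - set down without dropping it, sitting flat in the middle of its dish, the butter cover also square with its dish. Leave the dishes where they stand, do not tip a cover over, and do not disturb the pepper mill, the jar or the orange beaker.

Things in the scene. Friction and masses are not known exactly. Their poses are not given: they have to be found in the camera images.
- big_cover: The large round cover: a white stoneware dome, 148 mm across at its rim, 85 mm high, with a plain knob of 28 mm diameter on its flattened top, 28 mm high (85 to 113 mm above the rim), about 0.5 kg. Origin: centre of the rim's underside; z up through the knob.
- small_cover: The small round cover: same make, 80 mm across at its rim, 50 mm high, with a knob of 22 mm diameter and 26 mm height on its flat top (50 to 76 mm above the rim), about 0.16 kg. Origin: centre of the rim's underside; z up through the knob.
- butter_cover: The oblong butter cover: a white stoneware box, 130 mm long (its x) by 80 mm wide (its y) by 60 mm high, with an upright bar 50 mm long (x), 16 mm thick (y), from 60 to 87 mm above the rim, in the middle of its flat top, about 0.38 kg. Origin: centre of the rim's underside; z up through the bar. Half a turn about z makes no difference.
- big_dish: The large round dish: a flat wooden board, 190 mm diameter, 15 mm thick, loose on the counter, with a thin dark circle marking where its cover stands. Flat on top, without a raised rim. Origin: centre of its underside, so its top is at z = +15 mm.
- small_dish: The small round dish: a flat wooden board, 130 mm diameter, 15 mm thick, loose on the counter, with a thin dark circle marking where its cover stands. Flat on top. Origin: centre of its underside, so its top is at z = +15 mm.
- butter_dish: The oblong butter dish: a flat wooden board 180 mm long (its x) by 125 mm wide (its y), 15 mm thick, loose on the counter, with a thin dark oblong line marking where its cover stands. Flat on top. Origin: centre of its underside, so its top is at z = +15 mm.
- pepper_mill: Bystander: a turned dark wooden pepper mill, 130 mm high, 52 mm diameter, standing on the counter. Origin: centre of its underside.
- jar: Bystander: a glass storage jar with a steel lid, 105 mm high, 68 mm diameter, standing on the counter. Origin: centre of its underside.
- beaker: Bystander: an orange plastic beaker, 85 mm high, 72 mm diameter at the rim, standing on the counter. Origin: centre of its underside.
Not all that is in view belongs to the job. What is shaped like the butter_cover but pink, red or turquoise is not meant.

How it is judged (in metres and radians):
At the end, for the whole second after the job is handed in: Each cover is at rest, flat on its own dish (tilt < 0.05 rad, rim within 3 mm of the board top), centred within 12 mm; butter cover within 0.15 rad of square with its dish, either way round; dishes within 25 mm and pepper mill, jar, beaker within 20 mm of their starts (horizontal distance between big_cover and big_dish below 0.012 m and horizontal distance between small_cover and small_dish below 0.012 m and horizontal distance between butter_cover and butter_dish below 0.012 m and angle between the x axis of butter_cover and the x axis of butter_dish, either way round below 0.15 rad and z of big_cover in the frame of big_dish between 0.012 and 0.018 m and z of small_cover in the frame of small_dish between 0.012 and 0.018 m and z of butter_cover in the frame of butter_dish between 0.012 and 0.018 m and angle between each of big_cover, small_cover, butter_cover's own z axis and vertical below 0.05 rad and linear speed of each of big_cover, small_cover, butter_cover below 0.02 m/s and distance of each of big_dish, small_dish, butter_dish from where it was at the start of the episode below 0.025 m and distance of each of pepper_mill, jar, beaker from where it was at the start of the episode below 0.02 m); the robot touches nothing.
It fails at once if a cover is tipped over (angle between any of big_cover, small_cover, butter_cover's own z axis and vertical above 0.6 rad).
It fails at once if the pepper mill, the jar or the beaker is knocked over (angle between any of pepper_mill, jar, beaker's own z axis and vertical above 0.5 rad).
It fails at once if a cover is dropped (it falls 10 mm or so, unheld) ((linear speed of big_cover above 0.45 m/s and contact force between the fingers and big_cover below 0.05 N) or (linear speed of small_cover above 0.45 m/s and contact force between the fingers and small_cover below 0.05 N) or (linear speed of butter_cover above 0.45 m/s and contact force between the fingers and butter_cover below 0.05 N)).
It also fails if it takes over 115 s, if anything falls off the work surface, if the arm or the gripper's body presses on something with over 40 N, if the wrist force passes 120 N, or if a joint passes its speed limit or range.

## Working session

There is one attempt and no reset: what is moved stays moved. The work goes in short steps, Python scripts to look and compute and a tool call to move; the robot and the scene stay as the last step left them, time stands still between calls to the robot, and variables do not carry over. Pictures are saved under pics/ and viewed, and the job is handed in when it is done.

Besides the shell and the picture viewer there is one more tool, called after "Request:" by a JSON object that holds its "api" and its "payload", one argument or row to a line. carry_out: Moves the arm, as the interface text tells. Its arguments: {"type":"object","properties":{"linear":{"type":"array"},"turn":{"type":"array"},"gripper":{"type":"number"}},"required":["linear","turn"]}

```bash
mkdir -p pics; ls
python3 - <<'E'
from plant import arm
import cv2,numpy as np
for n in ("scene","top","wrist"):
    c=arm.capture(n); cv2.imwrite(f"pics/{n}0.png",c["image"]); np.savez(f"{n}0.npz",**c)
    print(n,c["intrinsics"].round(1).tolist(),c["world_to_cam"].round(3).tolist())
print(arm.read_state())
E
```

```text
pics
scene [[413.7, 0.0, 254.2], [0.0, 413.7, 190.9], [0.0, 0.0, 1.0]] [[0.062, 0.998, 0.016, 103.869], [0.701, -0.032, -0.713, -329.472], [-0.711, 0.055, -0.701, 1872.166], [0.0, 0.0, 0.0, 1.0]]
top [[493.3, 0.0, 251.8], [0.0, 493.3, 196.7], [0.0, 0.0, 1.0]] [[0.001, -1.0, -0.003, -106.879], [-0.996, -0.0, -0.09, 507.664], [0.09, 0.003, -0.996, 1524.214], [0.0, 0.0, 0.0, 1.0]]
wrist [[299.7, 0.0, 248.2], [0.0, 299.7, 181.8], [0.0, 0.0, 1.0]] [[0.301, 0.954, -0.002, -522.529], [0.914, -0.288, 0.286, -38.8], [0.272, -0.088, -0.958, 378.744], [0.0, 0.0, 0.0, 1.0]]
{'t': 0.15, 'joint_positions': array([ 1.26402161e+00,  2.60550389e-01, -1.39086107e-01,  1.17266858e+00,
        3.80358748e-06,  1.57079089e+00]), 'dq': array([-0.00022578, -0.00219998,  0.0040696 ,  0.00052933,  0.00043916,
        0.00031519]), 'tau': array([ 9.19496961e-04, -4.06007087e+01,  2.54166466e+01,  1.26887162e-02,
        5.64572781e-05,  1.57661660e-06]), 'ee_pos': array([158.39169783, 500.01720882, 244.64196849]), 'orientation': array([-3.14008391e+00, -3.81178135e-06,  2.83482336e+00]), 'wrist_force': array([ 0.35978946,  0.43572495, -0.5126817 ]), 'ft_torque': array([-0.00858568, -0.01000689, -0.02770575]), 'finger_gap': 85.16285437056243}
```

View pics/top0.png

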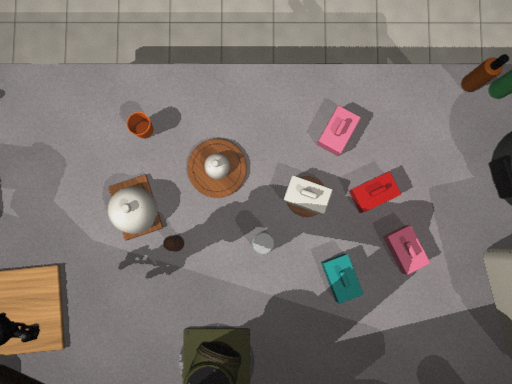

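View pics/scene0.png

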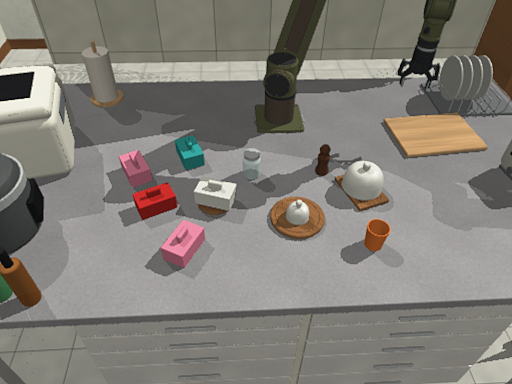

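The top view shows the big cover on the butter dish (133,208), the small cover on the big dish (217,167) and the butter cover on the small dish (308,194). The mill is at (173,243), the jar at (262,243) and the beaker at (140,125).

```bash
cat > h.py <<'E'
import numpy as np,cv2
def cloud(c):
    z=c["z_map"].astype(float);K=c["intrinsics"];v,u=np.mgrid[:z.shape[0],:z.shape[1]]
    P=np.stack([(u-K[0,2])/K[0,0]*z,(v-K[1,2])/K[1,1]*z,z],-1)
    T=np.linalg.inv(c["world_to_cam"]);W=P@T[:3,:3].T+T[:3,3];W[z<=0]=np.nan;return W
def plane(c,uv,h):
    uv=np.asarray(uv,float).reshape(-1,2);K=c["intrinsics"];T=np.linalg.inv(c["world_to_cam"])
    d=np.c_[(uv-[K[0,2],K[1,2]])/[K[0,0],K[1,1]],np.ones(len(uv))]@T[:3,:3].T;o=T[:3,3]
    return (o+d*((h-o[2])/d[:,2])[:,None])[:,:2]
def pix(c,p):
    q=c["world_to_cam"]@np.r_[p,1];q=c["intrinsics"]@q[:3];return q[:2]/q[2]
E
python3 - <<'E'
from h import *
for n in("top","scene"):
    c=dict(np.load(n+"0.npz"));W=cloud(c)
    if n=="top":
        for u,v in[(280,100),(130,330),(60,150),(250,300),(200,190),(133,190),(217,163),(308,194),(128,204),(310,191),(218,157)]: print(u,v,W[v,u].round(1))
        np.save("W.npy",W)
        crop=cv2.resize(c["image"][110:270,95:345],None,fx=3.2,fy=3.2,interpolation=cv2.INTER_CUBIC);cv2.imwrite("pics/crop.png",crop)
    print(n,np.nanmedian(W[...,2]))
c=dict(np.load("scene0.npz"));cv2.imwrite("pics/crop_s.png",cv2.resize(c["image"][140:260,190:400],None,fx=3.8,fy=3.8,interpolation=cv2.INTER_CUBIC))
E
```

```text
280 100 [ 824.7 -197.8   -1.3]
130 330 [ 94.2 271.    3.1]
60 150 [659.9 509.1   1.6]
250 300 [ 185.5 -101.1   -3.8]
200 190 [529.5  56.7  16.7]
133 190 [521.1 248.4  96.9]
217 163 [604.6  -1.3  85. ]
308 194 [ 509.1 -274.4   98. ]
128 204 [476.6 254.1 129.5]
310 191 [ 518.2 -280.6   97.2]
218 157 [625.7  -3.1  68.8]
top 0.0873487014737293
scene 0.42095254666378423
```

View pics/crop.png

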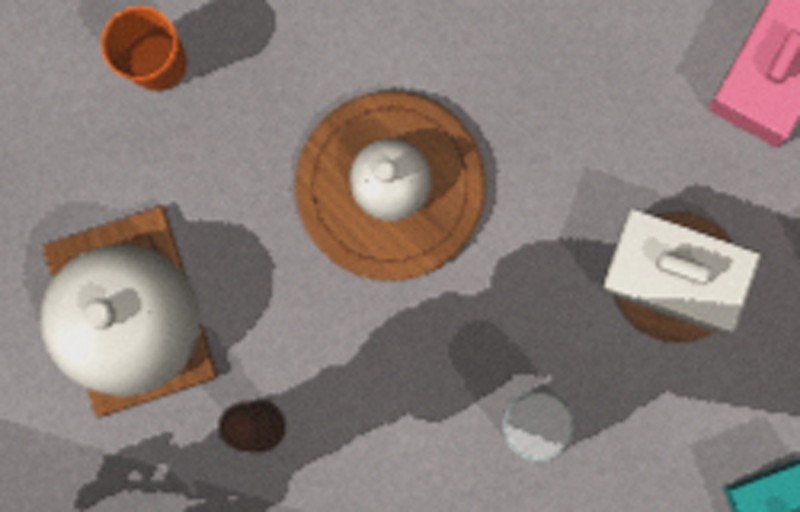

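View pics/crop_s.png

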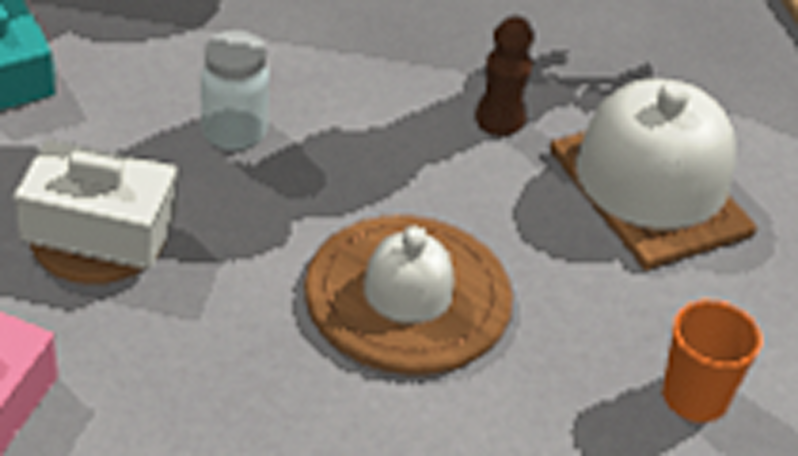

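```bash
cat > meas.py <<'E'
from h import *
def run(c,hints=None):
    im=c["image"];W=cloud(c);hsv=cv2.cvtColor(im,cv2.COLOR_BGR2HSV);H,S,V=cv2.split(hsv)
    X,Y,Z=W[...,0],W[...,1],W[...,2]
    brown=(H>=4)&(H<=18)&(S>95)&(Z<28)&(Z>-10)
    white=(S<60)&(Z>20)
    return brown,white,W
if __name__=="__main__":
  c=dict(np.load("top0.npz"));b,w,W=run(c)
  X,Y,Z=W[...,0],W[...,1],W[...,2]
  def near(x,y,r): return np.hypot(X-x,Y-y)<r
  for nm,x,y,r in[("bigdish",590,0,130),("smalldish",505,-275,95),("butterdish",480,245,140)]:
    m=(b&near(x,y,r)).astype(np.uint8)
    cs,_=cv2.findContours(m,cv2.RETR_EXTERNAL,cv2.CHAIN_APPROX_NONE)
    pts=np.concatenate([k[:,0] for k in cs if len(k)>8]);hull=cv2.convexHull(pts)
    q=plane(c,pts,15.)
    hq=plane(c,hull[:,0],15.)
    print(nm,m.sum(),"minrect",cv2.minAreaRect(q.astype(np.float32)),"circ",cv2.minEnclosingCircle(hq.astype(np.float32)))
  for nm,x,y,r,zs in[("bigknob",480,250,40,(117,140)),("smallknob",600,0,30,(82,105)),("bar",510,-275,60,(90,115)),("butt top",510,-275,100,(66,84))]:
    m=near(x,y,r)&(Z>zs[0])&(Z<zs[1])
    p=W[m];print(nm,m.sum(),np.median(p,0).round(1),p[:,2].max(),cv2.minAreaRect(p[:,:2].astype(np.float32)))
  for nm,p in[("mill",(173,238)),("jar",(262,240)),("beak",(140,125))]:
    u,v=p;print(nm,np.nanmedian(W[v-3:v+4,u-3:u+4].reshape(-1,3),0).round(0))
  vis=cv2.cvtColor((b*120+w*250).clip(0,255).astype(np.uint8),cv2.COLOR_GRAY2BGR)[100:300,80:360];cv2.imwrite("pics/mask.png",cv2.resize(vis,None,fx=2.5,fy=2.5,interpolation=0))
E
python3 meas.py
```

```text
bigdish 2197 minrect ((600.238037109375, 5.366950988769531), (185.50567626953125, 187.06930541992188), 0.022464413195848465) circ ((600.6122436523438, 5.087395191192627), 94.30594635009766)
smalldish 227 minrect ((507.7835693359375, -283.6393127441406), (92.47476959228516, 124.93394470214844), 63.144798278808594) circ ((510.5066223144531, -278.5588073730469), 63.81993865966797)
butterdish 576 minrect ((476.3561706542969, 260.72509765625), (178.802734375, 124.56098937988281), 18.591306686401367) circ ((477.61383056640625, 259.7910461425781), 106.68218231201172)
bigknob 73 [467.6 263.9 126.7] 133.62593612667388 ((466.8421936035156, 263.97113037109375), (25.74598503112793, 26.31000518798828), 63.42447280883789)
smallknob 42 [605.1   4.5  89.1] 97.97531380452233 ((605.9004516601562, 4.967653274536133), (19.552242279052734, 19.32061767578125), 47.515785217285156)
bar 91 [ 511.6 -274.4  101.3] 110.4849043400568 ((511.6219787597656, -274.9757995605469), (49.96626663208008, 16.29673957824707), 71.09910583496094)
butt top 1028 [ 511.  -274.1   75.4] 83.94953392512411 ((511.7227478027344, -275.54998779296875), (130.2318572998047, 80.36033630371094), 70.13384246826172)
mill [378. 126. 115.]
jar [ 372. -137.  105.]
beak [741. 253.   5.]
```

View pics/mask.png

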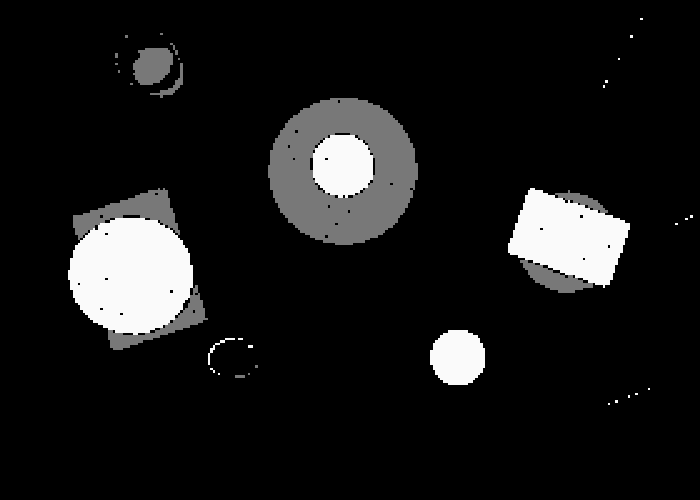

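Masks are clean. Order of work:
- Small cover goes aside to about (615,-145).
- Big cover goes to the big dish.
- Butter cover goes to the butter dish.
- Small cover goes to the small dish.

Next, a helper to convert targets into tool-axis shifts.

```bash
cat > go.py <<'E'
# usage: go.py cx cy cz cyaw  tx ty tz tyaw [mm_per_row]   (mm, deg) prints calls of 5 rows
import sys,numpy as np
a=list(map(float,sys.argv[1:]));p=np.array(a[:4]);t=np.array(a[4:8]);s=a[8] if len(a)>8 else 60
n=int(np.ceil(max(np.linalg.norm((t-p)[:3])/s,abs(t[3]-p[3])/10.)));path=[p+(t-p)*(i+1)/n for i in range(n)]
for k in range(0,n,5):
    y=np.deg2rad(p[3]);L=[];T=[]
    for q in path[k:k+5]:
        d=q-p;L.append([round((np.cos(y)*d[0]+np.sin(y)*d[1])/1e3,3),round((np.sin(y)*d[0]-np.cos(y)*d[1])/1e3,3),round(-d[2]/1e3,3)]);T.append([0,0,round(-d[3],1)])
    print('"linear":',L,'"turn":',T)
    # exact resulting command
    l=np.array(L[-1])*1e3
    p=np.array([p[0]+np.cos(y)*l[0]+np.sin(y)*l[1],p[1]+np.sin(y)*l[0]-np.cos(y)*l[1],p[2]-l[2],p[3]-T[-1][2]]);print("  ->",p.round(1))
E
python3 go.py 158.55 500.48 245.3 162.42  606 5 190 90
```

```text
"linear": [[np.float64(-0.048), np.float64(-0.028), np.float64(0.005)], [np.float64(-0.096), np.float64(-0.056), np.float64(0.009)], [np.float64(-0.144), np.float64(-0.084), np.float64(0.014)], [np.float64(-0.192), np.float64(-0.112), np.float64(0.018)], [np.float64(-0.24), np.float64(-0.14), np.float64(0.023)]] "turn": [[0, 0, np.float64(6.0)], [0, 0, np.float64(12.1)], [0, 0, np.float64(18.1)], [0, 0, np.float64(24.1)], [0, 0, np.float64(30.2)]]
  -> [345.1 294.5 222.3 132.2]
"linear": [[np.float64(-0.056), np.float64(-0.001), np.float64(0.005)], [np.float64(-0.112), np.float64(-0.001), np.float64(0.009)], [np.float64(-0.167), np.float64(-0.001), np.float64(0.014)], [np.float64(-0.223), np.float64(-0.001), np.float64(0.018)], [np.float64(-0.278), np.float64(-0.001), np.float64(0.023)]] "turn": [[0, 0, np.float64(6.0)], [0, 0, np.float64(12.0)], [0, 0, np.float64(18.1)], [0, 0, np.float64(24.1)], [0, 0, np.float64(30.2)]]
  -> [531.1  88.  199.3 102. ]
"linear": [[np.float64(-0.049), np.float64(0.028), np.float64(0.005)], [np.float64(-0.097), np.float64(0.056), np.float64(0.009)]] "turn": [[0, 0, np.float64(6.0)], [0, 0, np.float64(12.0)]]
  -> [606.1   4.8 190.3  90. ]
```

Request:
{"api": "carry_out", "payload": {
  "linear": [
    [-0.048,-0.028,0.005],
    [-0.096,-0.056,0.009],
    [-0.144,-0.084,0.014],
    [-0.192,-0.112,0.018],
    [-0.24,-0.14,0.023]
  ],
  "turn": [
    [0,0,6],
    [0,0,12],
    [0,0,18],
    [0,0,24],
    [0,0,30]
  ],
  "gripper": 65
}}

```text
t: 0.78
ee_pos: [346.0, 293.1, 222.1]
orientation: [3.141, 0.0, 2.308]
wrist_force: [0.5, -0.1, 0.1]
finger_gap: 55.8
```

```bash
sed -i 's/round((np/_r((np/g; s/round(-d/_r(-d/g; s/^import sys.*/&\n_r=lambda v,n: round(float(v),n)/' go.py; python3 go.py 345.1 294.5 222.3 132.42  606 5 190 90
```

```text
"linear": [[-0.056, -0.0, 0.005], [-0.111, -0.001, 0.009], [-0.167, -0.001, 0.014], [-0.223, -0.002, 0.018], [-0.278, -0.002, 0.023]] "turn": [[0, 0, 6.1], [0, 0, 12.1], [0, 0, 18.2], [0, 0, 24.2], [0, 0, 30.3]]
  -> [531.2  87.9 199.3 102.1]
"linear": [[-0.049, 0.028, 0.005], [-0.097, 0.056, 0.009]] "turn": [[0, 0, 6.1], [0, 0, 12.1]]
  -> [606.3   4.8 190.3  90. ]
```

Tracking works as modelled.

Request:
{"api": "carry_out", "payload": {
  "linear": [
    [-0.056,0,0.005],
    [-0.111,-0.001,0.009],
    [-0.167,-0.001,0.014],
    [-0.223,-0.002,0.018],
    [-0.278,-0.002,0.023]
  ],
  "turn": [
    [0,0,6],
    [0,0,12.1],
    [0,0,18.2],
    [0,0,24.2],
    [0,0,30.3]
  ]
}}

```text
t: 1.4
ee_pos: [532.1, 86.4, 199.0]
orientation: [-3.142, -0.0, 1.779]
wrist_force: [0.8, 0.9, 0.3]
finger_gap: 55.3
```

Request:
{"api": "carry_out", "payload": {
  "linear": [
    [-0.049,0.028,0.005],
    [-0.097,0.056,0.009],
    [-0.097,0.056,0.009]
  ],
  "turn": [
    [0,0,6.1],
    [0,0,12.1],
    [0,0,12.1]
  ]
}}

```text
t: 1.78
ee_pos: [608.3, 1.9, 189.0]
orientation: [3.142, 0.001, 1.566]
wrist_force: [0.3, 0.5, -0.5]
finger_gap: 55.4
```

Run:
```python
from plant import arm
from h import *
s=arm.read_state();print(s["ee_pos"].round(1),s["orientation"].round(4))
c=arm.capture("wrist");np.savez("w1.npz",**c)
im=c["image"].copy();print(pix(c,[606,5,91]),pix(c,[600.6,5,15]))
cv2.circle(im,tuple(int(v) for v in pix(c,[606,5,91])),3,(0,0,255),-1)
cv2.imwrite("pics/w1.png",im)
W=cloud(c);m=(np.hypot(W[...,0]-606,W[...,1]-5)<25)&(W[...,2]>80)&(W[...,2]<100)
p=W[m];print(m.sum(),np.median(p,0),cv2.minAreaRect(p[:,:2].astype(np.float32)))
```

```text
[608.3   1.9 189. ] [3.1416e+00 7.0000e-04 1.5665e+00]
[244.55700016 182.31197563] [240.19066032 161.00921754]
567 [607.87911489   3.11066437  88.53695337] ((607.8084106445312, 1.5092926025390625), (21.116191864013672, 21.28107261657715), 66.38218688964844)
```

View pics/w1.png

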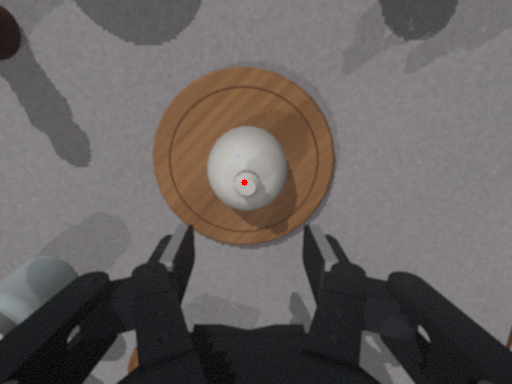

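The wrist view has the knob at about (246,183). The wrist cloud puts it at (607.8, 2), 2–3 mm from the top camera's value, and the TCP is at (608.3, 1.9), so I can go straight down.

Request:
{"api": "carry_out", "payload": {
  "linear": [
    [0,0,0.045],
    [0,0,0.08],
    [0,0,0.1],
    [0,0,0.108],
    [0,0,0.108]
  ],
  "turn": [
    [0,0,0],
    [0,0,0],
    [0,0,0],
    [0,0,0],
    [0,0,0]
  ]
}}

```text
t: 2.45
ee_pos: [605.6, 5.7, 82.4]
orientation: [-3.141, -0.0, 1.572]
wrist_force: [0.3, 0.2, 0.3]
finger_gap: 55.6
```

Run:
```python
from h import *
c=dict(np.load("w1.npz"));hsv=cv2.cvtColor(c["image"],cv2.COLOR_BGR2HSV);W=cloud(c)
m=((hsv[...,0]>=4)&(hsv[...,0]<=18)&(hsv[...,1]>95)&(np.hypot(W[...,0]-600,W[...,1])<125)).astype(np.uint8)
k=max(cv2.findContours(m,0,1)[0],key=cv2.contourArea);print(cv2.minEnclosingCircle(plane(c,k[:,0],15.).astype(np.float32)))
```

```text
((603.7073364257812, 2.847186326980591), 93.00659942626953)
```

Run:
```python
from plant import arm
from h import *
c=arm.capture("wrist");np.savez("w2.npz",**c);s=arm.read_state();print(s["ee_pos"].round(1))
cv2.imwrite("pics/w2.png",c["image"]);W=cloud(c);m=(np.hypot(W[...,0]-606,W[...,1]-4)<20)&(W[...,2]>80)&(W[...,2]<100)
p=W[m];print(m.sum(),np.median(p,0),cv2.minAreaRect(p[:,:2].astype(np.float32)))
hsv=cv2.cvtColor(c["image"],cv2.COLOR_BGR2HSV)
```

```text
[606.3   5.5  83.1]
1659 [607.46529202   4.53248583  88.4202866 ] ((607.52490234375, 1.5006542205810547), (21.20168685913086, 22.126670837402344), 5.78721809387207)
```

View pics/w2.png

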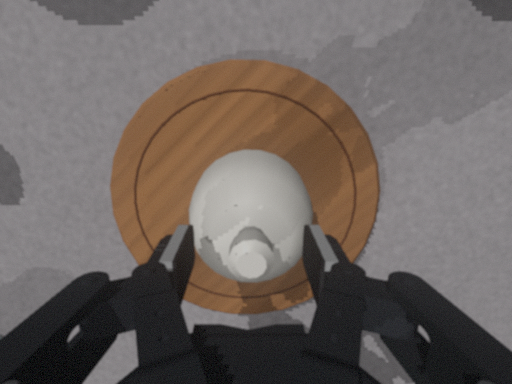

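The knob is at about (250,262), between the open jaws. I'll shift 2 mm, go 2 mm lower and close.

Request:
{"api": "carry_out", "payload": {
  "linear": [
    [-0.002,0,0.002],
    [-0.002,0,0.002]
  ],
  "turn": [
    [0,0,0],
    [0,0,0]
  ]
}}

```text
t: 2.75
ee_pos: [606.7, 2.7, 81.0]
orientation: [3.14, 0.0, 1.571]
wrist_force: [0.1, 0.5, 0.2]
finger_gap: 55.4
```

Request:
{"api": "carry_out", "payload": {
  "linear": [
    [0,0,0],
    [0,0,0],
    [0,0,0],
    [0,0,0]
  ],
  "turn": [
    [0,0,0],
    [0,0,0],
    [0,0,0],
    [0,0,0]
  ],
  "gripper": 0
}}

```text
t: 3.25
ee_pos: [606.6, 2.8, 80.6]
orientation: [3.141, 0.0, 1.571]
wrist_force: [0.7, 0.1, 1.7]
finger_gap: 20.3
```

Request:
{"api": "carry_out", "payload": {
  "linear": [
    [0,0,-0.005],
    [0,0,-0.02],
    [0,0,-0.04],
    [0,0,-0.04]
  ],
  "turn": [
    [0,0,0],
    [0,0,0],
    [0,0,0],
    [0,0,0]
  ]
}}

```text
t: 3.75
ee_pos: [607.9, 2.9, 122.6]
orientation: [3.137, -0.0, 1.571]
wrist_force: [-0.1, -0.7, -1.4]
finger_gap: 20.4
```

Request:
{"api": "carry_out", "payload": {
  "linear": [
    [-0.035,0.002,0],
    [-0.08,0.004,0],
    [-0.12,0.006,0],
    [-0.145,0.008,0.005],
    [-0.148,0.008,0.015]
  ],
  "turn": [
    [0,0,0],
    [0,0,0],
    [0,0,0],
    [0,0,0],
    [0,0,0]
  ]
}}

```text
t: 4.38
ee_pos: [614.5, -146.9, 104.9]
orientation: [3.141, 0.0, 1.569]
wrist_force: [0.1, 1.1, -1.6]
finger_gap: 19.7
```

Request:
{"api": "carry_out", "payload": {
  "linear": [
    [0,0,0.015],
    [0,0,0.028],
    [0,0,0.033],
    [0,0,0.036],
    [0,0,0.036]
  ],
  "turn": [
    [0,0,0],
    [0,0,0],
    [0,0,0],
    [0,0,0],
    [0,0,0]
  ]
}}

```text
t: 5.0
ee_pos: [614.4, -144.9, 69.4]
orientation: [3.141, 0.0, 1.572]
wrist_force: [0.4, 0.4, -1.8]
finger_gap: 20.0
```

Still about 4 mm of air. I'll creep down.

Request:
{"api": "carry_out", "payload": {
  "linear": [
    [0,0,0.002],
    [0,0,0.003],
    [0,0,0.004],
    [0,0,0.004]
  ],
  "turn": [
    [0,0,0],
    [0,0,0],
    [0,0,0],
    [0,0,0]
  ]
}}

```text
t: 5.5
ee_pos: [614.5, -145.2, 65.6]
orientation: [3.141, 0.0, 1.571]
wrist_force: [-0.4, -0.1, 1.1]
finger_gap: 19.9
```

Request:
{"api": "carry_out", "payload": {
  "linear": [
    [0,0,0.001],
    [0,0,0.001]
  ],
  "turn": [
    [0,0,0],
    [0,0,0]
  ]
}}

```text
t: 5.75
ee_pos: [614.6, -145.2, 65.5]
orientation: [3.14, 0.0, 1.571]
wrist_force: [-0.6, 0.8, 6.2]
finger_gap: 20.1
```

Request:
{"api": "carry_out", "payload": {
  "linear": [
    [0,0,0],
    [0,0,0],
    [0,0,0]
  ],
  "turn": [
    [0,0,0],
    [0,0,0],
    [0,0,0]
  ],
  "gripper": 65
}}

```text
t: 6.12
ee_pos: [614.3, -145.1, 64.1]
orientation: [-3.141, -0.0, 1.571]
wrist_force: [0.7, -0.0, -0.1]
finger_gap: 55.5
```

Request:
{"api": "carry_out", "payload": {
  "linear": [
    [0,0,-0.02],
    [0,0,-0.06],
    [0,0,-0.115]
  ],
  "turn": [
    [0,0,0],
    [0,0,0],
    [0,0,0]
  ]
}}

```text
t: 6.5
ee_pos: [613.0, -144.8, 178.7]
orientation: [-3.138, -0.001, 1.571]
wrist_force: [1.7, -0.4, -0.3]
finger_gap: 55.4
```

```bash
python3 go.py 614.5 -145.2 180 90  467 263 190 105
```

```text
"linear": [[0.051, -0.018, -0.001], [0.102, -0.037, -0.003], [0.153, -0.055, -0.004], [0.204, -0.074, -0.005], [0.255, -0.092, -0.006]] "turn": [[0, 0, -1.9], [0, 0, -3.8], [0, 0, -5.6], [0, 0, -7.5], [0, 0, -9.4]]
  -> [522.5 109.8 186.   99.4]
"linear": [[0.054, -0.01, -0.002], [0.107, -0.02, -0.003], [0.16, -0.03, -0.004]] "turn": [[0, 0, -1.8], [0, 0, -3.7], [0, 0, -5.6]]
  -> [466.8 262.8 190.  105. ]
```

Request:
{"api": "carry_out", "payload": {
  "linear": [
    [0.051,-0.018,-0.001],
    [0.102,-0.037,-0.003],
    [0.153,-0.055,-0.004],
    [0.204,-0.074,-0.005],
    [0.255,-0.092,-0.006]
  ],
  "turn": [
    [0,0,-1.9],
    [0,0,-3.8],
    [0,0,-5.6],
    [0,0,-7.5],
    [0,0,-9.4]
  ]
}}

```text
t: 7.12
ee_pos: [521.5, 111.4, 185.4]
orientation: [3.141, -0.0, 1.736]
wrist_force: [0.3, 0.8, -0.5]
finger_gap: 55.5
```

Request:
{"api": "carry_out", "payload": {
  "linear": [
    [0.054,-0.01,-0.002],
    [0.107,-0.02,-0.003],
    [0.16,-0.03,-0.004],
    [0.16,-0.03,-0.004],
    [0.16,-0.03,-0.004]
  ],
  "turn": [
    [0,0,-1.8],
    [0,0,-3.7],
    [0,0,-5.6],
    [0,0,-5.6],
    [0,0,-5.6]
  ]
}}

```text
t: 7.75
ee_pos: [466.3, 262.6, 189.1]
orientation: [-3.141, 0.001, 1.833]
wrist_force: [0.4, 0.3, 0.0]
finger_gap: 55.6
```

Run:
```python
from plant import arm
from h import *
c=arm.capture("wrist");np.savez("w3.npz",**c);s=arm.read_state();print(s["ee_pos"].round(1),s["orientation"].round(3))
cv2.imwrite("pics/w3.png",c["image"]);W=cloud(c);m=(np.hypot(W[...,0]-467,W[...,1]-263)<30)&(W[...,2]>117)&(W[...,2]<140)
p=W[m];print(m.sum(),np.median(p,0),cv2.minAreaRect(p[:,:2].astype(np.float32)))
c=arm.capture("top");np.savez("top1.npz",**c);W=cloud(c);hsv=cv2.cvtColor(c["image"],cv2.COLOR_BGR2HSV)
cv2.imwrite("pics/top1.png",c["image"])
m=((hsv[...,0]>=4)&(hsv[...,0]<=18)&(hsv[...,1]>95)&(np.hypot(W[...,0]-600,W[...,1])<125)).astype(np.uint8)
k=max(cv2.findContours(m,0,1)[0],key=cv2.contourArea);q=plane(c,k[:,0],15.);print(cv2.minEnclosingCircle(q.astype(np.float32)),cv2.fitEllipse(q.astype(np.float32)))
m=(np.hypot(W[...,0]-615,W[...,1]+145)<30)&(W[...,2]>65)&(W[...,2]<90)
p=W[m];print("smallknob",m.sum(),np.median(p,0),cv2.minAreaRect(p[:,:2].astype(np.float32)))
```

```text
[466.5 262.  189.1] [-3.141e+00  1.000e-03  1.832e+00]
1248 [467.31710878 263.42382628 125.88622905] ((467.99505615234375, 261.4898986816406), (26.394624710083008, 27.066308975219727), 15.894248008728027)
((600.9808349609375, 4.778632640838623), 94.46029663085938) ((601.03173828125, 5.139044761657715), (184.45823669433594, 185.7235565185547), 129.63621520996094)
smallknob 39 [ 612.39485176 -143.7597181    73.81545057] ((612.9243774414062, -143.99632263183594), (18.483856201171875, 18.11457633972168), 89.24537658691406)
```

View pics/w3.png

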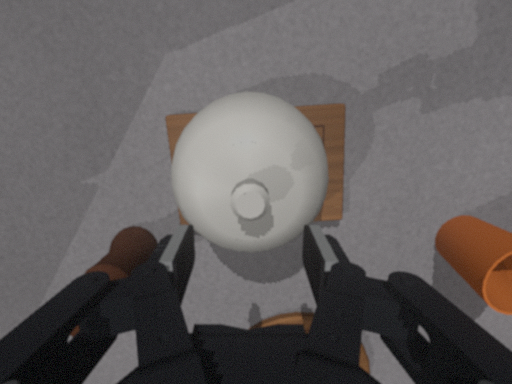

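View pics/top1.png

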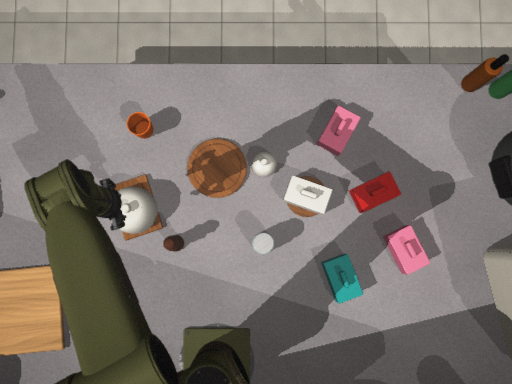

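The knob (249,200) is centred between the jaws. Comparing the top camera with my own set-down gives its bias as about (+1.5, -1.2) mm to add. Descending and gripping.

Request:
{"api": "carry_out", "payload": {
  "linear": [
    [0,0.001,0.035],
    [0,0.001,0.06],
    [0,0.001,0.07],
    [0,0.001,0.073],
    [0,0.001,0.073]
  ],
  "turn": [
    [0,0,0],
    [0,0,0],
    [0,0,0],
    [0,0,0],
    [0,0,0]
  ]
}}

```text
t: 8.48
ee_pos: [468.1, 263.0, 117.0]
orientation: [3.14, -0.0, 1.832]
wrist_force: [-0.3, 0.5, 0.0]
finger_gap: 55.3
```

Request:
{"api": "carry_out", "payload": {
  "linear": [
    [0,0,0],
    [0,0,0],
    [0,0,0],
    [0,0,0]
  ],
  "turn": [
    [0,0,0],
    [0,0,0],
    [0,0,0],
    [0,0,0]
  ],
  "gripper": 0
}}

```text
t: 8.98
ee_pos: [467.3, 263.2, 117.2]
orientation: [3.141, -0.0, 1.833]
wrist_force: [-3.5, -0.6, 5.9]
finger_gap: 26.4
```

Request:
{"api": "carry_out", "payload": {
  "linear": [
    [0,0,-0.005],
    [0,0,-0.02],
    [0,0,-0.035],
    [0,0,-0.035]
  ],
  "turn": [
    [0,0,0],
    [0,0,0],
    [0,0,0],
    [0,0,0]
  ]
}}

```text
t: 9.48
ee_pos: [468.8, 263.8, 153.2]
orientation: [3.138, -0.001, 1.833]
wrist_force: [0.6, 0.0, -5.0]
finger_gap: 26.2
```

```bash
python3 go.py 467.8 263.3 152 105  602.5 3.8 145 90 45
```

```text
"linear": [[-0.041, 0.009, 0.001], [-0.082, 0.018, 0.002], [-0.122, 0.027, 0.003], [-0.163, 0.036, 0.004], [-0.204, 0.045, 0.005]] "turn": [[0, 0, 2.1], [0, 0, 4.3], [0, 0, 6.4], [0, 0, 8.6], [0, 0, 10.7]]
  -> [564.1  77.9 147.   94.3]
"linear": [[-0.038, 0.016, 0.001], [-0.077, 0.033, 0.002]] "turn": [[0, 0, 2.2], [0, 0, 4.3]]
  -> [602.7   3.6 145.   90. ]
```

Request:
{"api": "carry_out", "payload": {
  "linear": [
    [-0.03,0.007,0.001],
    [-0.075,0.016,0.002],
    [-0.12,0.026,0.003],
    [-0.163,0.036,0.004],
    [-0.204,0.045,0.005]
  ],
  "turn": [
    [0,0,2.1],
    [0,0,4.3],
    [0,0,6.4],
    [0,0,8.6],
    [0,0,10.7]
  ]
}}

```text
t: 10.1
ee_pos: [564.2, 76.3, 146.0]
orientation: [-3.141, -0.0, 1.645]
wrist_force: [0.3, -0.2, -5.4]
finger_gap: 26.1
```

Request:
{"api": "carry_out", "payload": {
  "linear": [
    [-0.038,0.016,0.001],
    [-0.065,0.028,0.002],
    [-0.077,0.033,0.002],
    [-0.077,0.033,0.002]
  ],
  "turn": [
    [0,0,2.2],
    [0,0,4.3],
    [0,0,4.3],
    [0,0,4.3]
  ]
}}

```text
t: 10.6
ee_pos: [602.3, 3.2, 144.0]
orientation: [-3.141, -0.001, 1.571]
wrist_force: [0.3, 0.5, -4.2]
finger_gap: 26.3
```

Request:
{"api": "carry_out", "payload": {
  "linear": [
    [0,0,0.012],
    [0,0,0.02],
    [0,0,0.024],
    [0,0,0.024]
  ],
  "turn": [
    [0,0,0],
    [0,0,0],
    [0,0,0],
    [0,0,0]
  ]
}}

```text
t: 11.1
ee_pos: [601.8, 3.8, 119.7]
orientation: [-3.14, -0.0, 1.572]
wrist_force: [0.5, -0.1, -4.3]
finger_gap: 26.0
```

Request:
{"api": "carry_out", "payload": {
  "linear": [
    [0,0,0.0015],
    [0,0,0.0025],
    [0,0,0.003],
    [0,0,0.003]
  ],
  "turn": [
    [0,0,0],
    [0,0,0],
    [0,0,0],
    [0,0,0]
  ]
}}

```text
t: 11.6
ee_pos: [602.5, 3.3, 117.6]
orientation: [3.141, -0.0, 1.571]
wrist_force: [-1.0, 0.0, -4.2]
finger_gap: 26.2
```

Run:
```python
from plant import arm
from h import *
c=arm.capture("scene");cv2.imwrite("pics/s2.png",cv2.resize(c["image"][120:270,190:400],None,fx=3.8,fy=3.8,interpolation=cv2.INTER_CUBIC))
```

```text
(no output)
```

View pics/s2.png

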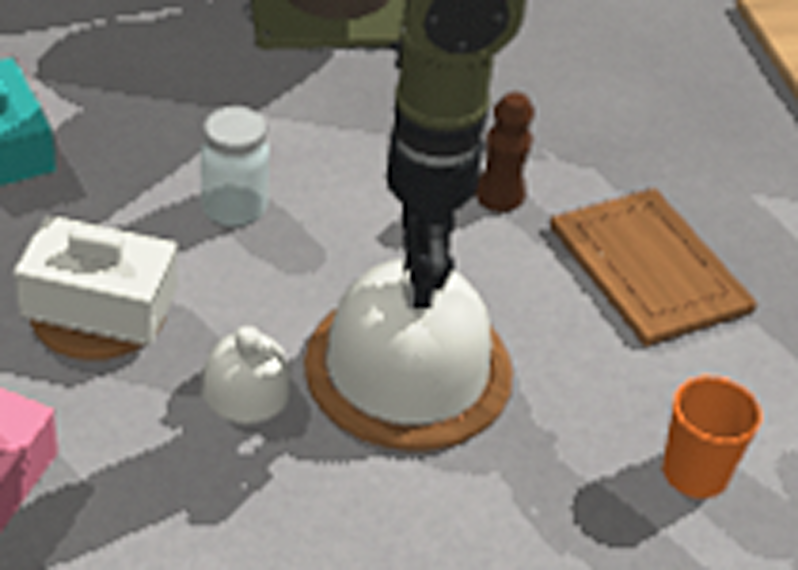

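The big cover hangs just above the middle of its dish. Lowering until contact.

Request:
{"api": "carry_out", "payload": {
  "linear": [
    [0,0,0.001],
    [0,0,0.0015],
    [0,0,0.0015]
  ],
  "turn": [
    [0,0,0],
    [0,0,0],
    [0,0,0]
  ]
}}

```text
t: 12.02
ee_pos: [602.2, 3.3, 117.3]
orientation: [3.141, 0.0, 1.571]
wrist_force: [-4.2, -0.2, 5.6]
finger_gap: 26.0
```

Request:
{"api": "carry_out", "payload": {
  "linear": [
    [0,0,0],
    [0,0,0],
    [0,0,0]
  ],
  "turn": [
    [0,0,0],
    [0,0,0],
    [0,0,0]
  ],
  "gripper": 65
}}

```text
t: 12.4
ee_pos: [602.9, 3.4, 115.9]
orientation: [3.141, -0.0, 1.571]
wrist_force: [-0.4, 0.4, 0.1]
finger_gap: 55.4
```

Request:
{"api": "carry_out", "payload": {
  "linear": [
    [0,0,-0.02],
    [0,0,-0.05],
    [0,0,-0.083],
    [0,0,-0.083]
  ],
  "turn": [
    [0,0,0],
    [0,0,0],
    [0,0,0],
    [0,0,0]
  ]
}}

```text
t: 12.9
ee_pos: [604.7, 3.4, 201.8]
orientation: [3.135, -0.0, 1.571]
wrist_force: [-0.0, -0.2, -0.7]
finger_gap: 55.2
```

```bash
python3 go.py 602.2 3.5 199 90  513 -276.5 180 70.6
```

```text
"linear": [[-0.056, -0.018, 0.004], [-0.112, -0.036, 0.008], [-0.168, -0.054, 0.011], [-0.224, -0.071, 0.015], [-0.28, -0.089, 0.019]] "turn": [[0, 0, 3.9], [0, 0, 7.8], [0, 0, 11.6], [0, 0, 15.5], [0, 0, 19.4]]
  -> [ 513.2 -276.5  180.    70.6]
```

Request:
{"api": "carry_out", "payload": {
  "linear": [
    [-0.056,-0.018,0.004],
    [-0.112,-0.036,0.008],
    [-0.168,-0.054,0.011],
    [-0.224,-0.071,0.015],
    [-0.28,-0.089,0.019]
  ],
  "turn": [
    [0,0,3.9],
    [0,0,7.8],
    [0,0,11.6],
    [0,0,15.5],
    [0,0,19.4]
  ]
}}

```text
t: 13.52
ee_pos: [512.4, -278.1, 178.5]
orientation: [-3.14, -0.0, 1.231]
wrist_force: [-0.1, -0.8, -0.8]
finger_gap: 55.4
```

Request:
{"api": "carry_out", "payload": {
  "linear": [
    [0,0,0],
    [0,0,0],
    [0,0,0]
  ],
  "turn": [
    [0,0,0],
    [0,0,0],
    [0,0,0]
  ]
}}

```text
t: 13.9
ee_pos: [513.9, -275.3, 179.5]
orientation: [-3.141, -0.0, 1.235]
wrist_force: [-0.0, -0.4, -0.5]
finger_gap: 55.9
```

Run:
```python
from plant import arm
from h import *
c=arm.capture("wrist");s=arm.read_state();print(s["ee_pos"].round(1),np.rad2deg(s["orientation"][2]))
cv2.imwrite("pics/w4.png",c["image"]);W=cloud(c)
for lo,hi in((91,115),(66,84)):
    m=(np.hypot(W[...,0]-513,W[...,1]+276)<80)&(W[...,2]>lo)&(W[...,2]<hi)
    p=W[m];print(m.sum(),np.median(p,0),cv2.minAreaRect(p[:,:2].astype(np.float32)))
c=arm.capture("top");np.savez("top2.npz",**c);W=cloud(c);hsv=cv2.cvtColor(c["image"],cv2.COLOR_BGR2HSV)
cv2.imwrite("pics/top2.png",c["image"])
b=(hsv[...,0]>=4)&(hsv[...,0]<=18)&(hsv[...,1]>95)
m=(b&(np.hypot(W[...,0]-600,W[...,1])<125)).astype(np.uint8)
k=max(cv2.findContours(m,0,1)[0],key=cv2.contourArea);q=plane(c,k[:,0],15.);print("bigdish",cv2.minEnclosingCircle(q.astype(np.float32)))
m=(np.hypot(W[...,0]-602,W[...,1]-4)<30)&(W[...,2]>117)&(W[...,2]<140)
p=W[m];print("bigknob",m.sum(),np.median(p,0),cv2.minAreaRect(p[:,:2].astype(np.float32)))
m=(b&(np.hypot(W[...,0]-477,W[...,1]-260)<125)&(W[...,2]<30)).astype(np.uint8)
k=max(cv2.findContours(m,0,1)[0],key=cv2.contourArea);q=plane(c,k[:,0],15.);print("butterdish",cv2.minAreaRect(q.astype(np.float32)))
```

```text
[ 514.  -275.2  179.6] 70.7553141416241
1318 [ 515.09904984 -276.64300264  100.88156845] ((514.65869140625, -278.70745849609375), (48.650718688964844, 15.47575855255127), 70.45330047607422)
13314 [ 517.75168551 -268.80739303   74.55983972] ((514.1566772460938, -279.62451171875), (130.02757263183594, 80.31636810302734), 70.44625854492188)
bigdish ((600.4346313476562, 5.357231140136719), 94.11976623535156)
bigknob 73 [600.62288101   4.2672545  125.46333911] ((600.5543823242188, 4.824885368347168), (26.67647361755371, 24.242860794067383), 1.216174840927124)
butterdish ((476.2449645996094, 260.7438659667969), (178.8953094482422, 124.91219329833984), 18.726125717163086)
```

View pics/w4.png

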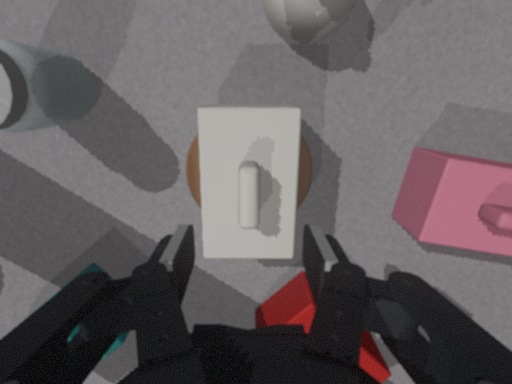

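View pics/top2.png

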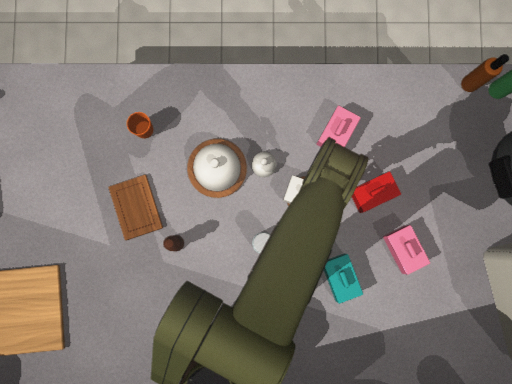

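The big cover is within 1 mm of its dish centre. The bar (248,195) is centred and aligned at 70.5°. Gripping the butter cover.

Request:
{"api": "carry_out", "payload": {
  "linear": [
    [-0.001,0,0.04],
    [-0.002,0,0.07],
    [-0.002,0,0.084],
    [-0.002,0,0.088],
    [-0.002,0,0.088]
  ],
  "turn": [
    [0,0,0],
    [0,0,0],
    [0,0,0],
    [0,0,0],
    [0,0,0]
  ]
}}

```text
t: 14.62
ee_pos: [513.6, -278.6, 92.5]
orientation: [3.14, 0.0, 1.233]
wrist_force: [0.3, 0.6, 0.2]
finger_gap: 55.7
```

Request:
{"api": "carry_out", "payload": {
  "linear": [
    [0,0,0],
    [0,0,0],
    [0,0,0],
    [0,0,0]
  ],
  "turn": [
    [0,0,0],
    [0,0,0],
    [0,0,0],
    [0,0,0]
  ],
  "gripper": 0
}}

```text
t: 15.12
ee_pos: [513.1, -278.8, 92.7]
orientation: [3.14, 0.0, 1.232]
wrist_force: [-1.3, 0.7, 5.8]
finger_gap: 14.9
```

Request:
{"api": "carry_out", "payload": {
  "linear": [
    [0,0,-0.005],
    [0,0,-0.02],
    [0,0,-0.05],
    [0,0,-0.09],
    [0,0,-0.13]
  ],
  "turn": [
    [0,0,0],
    [0,0,0],
    [0,0,0],
    [0,0,0],
    [0,0,0]
  ]
}}

```text
t: 15.75
ee_pos: [512.6, -278.4, 223.3]
orientation: [-3.141, -0.0, 1.233]
wrist_force: [0.3, -0.6, -3.6]
finger_gap: 15.2
```

Request:
{"api": "carry_out", "payload": {
  "linear": [
    [0,0,-0.02],
    [0,0,-0.02]
  ],
  "turn": [
    [0,0,0],
    [0,0,0]
  ]
}}

```text
t: 16.0
ee_pos: [514.0, -279.1, 244.1]
orientation: [3.137, 0.001, 1.233]
wrist_force: [-0.4, -0.0, -3.0]
finger_gap: 14.9
```

```bash
python3 go.py 513.2 -278.7 243 70.6  477.5 259.2 215 18.7 50
```

```text
"linear": [[0.045, -0.019, 0.003], [0.09, -0.039, 0.005], [0.135, -0.058, 0.008], [0.18, -0.077, 0.01], [0.225, -0.097, 0.013]] "turn": [[0, 0, 4.7], [0, 0, 9.4], [0, 0, 14.2], [0, 0, 18.9], [0, 0, 23.6]]
  -> [496.4 -34.3 230.   47. ]
"linear": [[0.034, -0.035, 0.002], [0.068, -0.071, 0.005], [0.101, -0.107, 0.007], [0.135, -0.143, 0.01], [0.168, -0.178, 0.012]] "turn": [[0, 0, 4.7], [0, 0, 9.4], [0, 0, 14.1], [0, 0, 18.9], [0, 0, 23.6]]
  -> [480.8 210.  218.   23.4]
"linear": [[0.016, -0.046, 0.003]] "turn": [[0, 0, 4.7]]
  -> [477.3 258.6 215.   18.7]
```

Request:
{"api": "carry_out", "payload": {
  "linear": [
    [0.035,-0.015,0.003],
    [0.085,-0.036,0.005],
    [0.135,-0.058,0.008],
    [0.18,-0.077,0.01],
    [0.225,-0.097,0.013]
  ],
  "turn": [
    [0,0,4],
    [0,0,9],
    [0,0,14],
    [0,0,19],
    [0,0,23.6]
  ]
}}

```text
t: 16.62
ee_pos: [494.9, -32.5, 227.4]
orientation: [-3.14, 0.001, 0.818]
wrist_force: [0.9, 0.6, -3.5]
finger_gap: 15.0
```

Request:
{"api": "carry_out", "payload": {
  "linear": [
    [0.034,-0.035,0.002],
    [0.068,-0.071,0.005],
    [0.101,-0.107,0.007],
    [0.135,-0.143,0.01],
    [0.168,-0.178,0.012]
  ],
  "turn": [
    [0,0,4.7],
    [0,0,9.4],
    [0,0,14.1],
    [0,0,18.9],
    [0,0,23.6]
  ]
}}

```text
t: 17.25
ee_pos: [479.5, 210.3, 215.3]
orientation: [-3.141, 0.003, 0.413]
wrist_force: [0.7, 0.4, -3.6]
finger_gap: 14.5
```

Request:
{"api": "carry_out", "payload": {
  "linear": [
    [0.01,-0.03,0.003],
    [0.016,-0.046,0.003],
    [0.016,-0.046,0.003],
    [0.016,-0.046,0.003]
  ],
  "turn": [
    [0,0,3],
    [0,0,4.7],
    [0,0,4.7],
    [0,0,4.7]
  ]
}}

```text
t: 17.75
ee_pos: [493.8, 216.1, 213.7]
orientation: [-3.104, 0.002, 0.392]
wrist_force: [-0.0, -0.3, -3.2]
finger_gap: 14.7
```

That last move did not arrive. Checking the joints.

Run:
```python
from plant import arm
from h import *
s=arm.read_state();print({k:np.round(v,3) for k,v in s.items()})
c=arm.capture("scene");cv2.imwrite("pics/s3.png",c["image"])
```

```text
{'t': np.float64(17.75), 'joint_positions': array([ 0.391,  0.3  , -0.166,  1.107,  0.038,  3.141]), 'dq': array([ 0.004, -0.005,  0.002, -0.001,  0.001, -0.   ]), 'tau': array([ 8.8000e-02, -4.3944e+01,  2.6264e+01, -1.9000e-02,  1.9400e-01,
        1.0000e-03]), 'ee_pos': array([493.768, 216.053, 213.738]), 'orientation': array([-3.104e+00,  2.000e-03,  3.920e-01]), 'wrist_force': array([-0.007, -0.338, -3.221]), 'ft_torque': array([-0.116,  0.007,  0.008]), 'finger_gap': np.float64(14.739)}
```

View pics/s3.png

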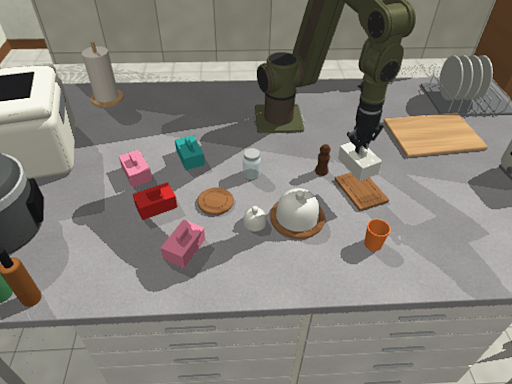

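The sign is the other way: yaw = j1 − j6 + π, so j6 sits at its limit. The cover is symmetric under half a turn, so I'll turn back through yaw +180° and place at 198.7°. First a small back-turn to find the commanded pose.

Request:
{"api": "carry_out", "payload": {
  "linear": [
    [0,0,0],
    [0,0,0],
    [0,0,0]
  ],
  "turn": [
    [0,0,-9],
    [0,0,-18],
    [0,0,-18]
  ]
}}

```text
t: 18.18
ee_pos: [493.7, 216.8, 214.1]
orientation: [-3.105, -0.011, 0.705]
wrist_force: [-0.2, -0.0, -3.7]
finger_gap: 14.7
```

```bash
cat > tilt.py <<'E'
# tool-frame rotvec that levels the tool at given yaw, from measured state
import sys,numpy as np
from scipy.spatial.transform import Rotation as R
from plant import arm
s=arm.read_state();C=R.from_euler("xyz",s["orientation"]);yaw=float(sys.argv[1])
T=R.from_euler("xyz",[np.pi,0,np.deg2rad(yaw)])
print(s["ee_pos"].round(1),s["orientation"].round(4),s["joint_positions"].round(3));print("rotvec deg",np.rad2deg((C.inv()*T).as_rotvec()).round(2))
if len(sys.argv)>2:
    t=np.array(list(map(float,sys.argv[2:5])));print("shift m",(C.inv().apply(t-s["ee_pos"])/1e3).round(4))
E
python3 tilt.py 40.4; python3 tilt.py 70
```

```text
[493.7 216.8 214.1] [-3.1054 -0.0105  0.7054] [ 0.392  0.3   -0.165  1.107  0.038  2.828]
rotvec deg [-2.07 -0.6   0.03]
[493.7 216.8 214.1] [-3.1054 -0.0105  0.7054] [ 0.392  0.3   -0.165  1.107  0.038  2.828]
rotvec deg [ -1.87  -1.12 -29.57]
```

Level first, then turn.

Request:
{"api": "carry_out", "payload": {
  "linear": [
    [0,0,0],
    [0,0,0],
    [0,0,0]
  ],
  "turn": [
    [-1,-0.3,0],
    [-2.1,-0.6,0],
    [-2.1,-0.6,0]
  ]
}}

```text
t: 18.55
ee_pos: [493.6, 217.8, 213.9]
orientation: [3.141, -0.0, 0.709]
wrist_force: [-0.4, -0.2, -4.3]
finger_gap: 15.0
```

Request:
{"api": "carry_out", "payload": {
  "linear": [
    [0,0,0],
    [0,0,0],
    [0,0,0],
    [0,0,0],
    [0,0,0]
  ],
  "turn": [
    [0,0,-6],
    [0,0,-16],
    [0,0,-26],
    [0,0,-36],
    [0,0,-46]
  ]
}}

```text
t: 19.18
ee_pos: [493.8, 217.4, 213.8]
orientation: [3.141, 0.0, 1.517]
wrist_force: [0.3, -0.1, -3.4]
finger_gap: 14.9
```

Request:
{"api": "carry_out", "payload": {
  "linear": [
    [0,0,0],
    [0,0,0],
    [0,0,0],
    [0,0,0],
    [0,0,0]
  ],
  "turn": [
    [0,0,-10],
    [0,0,-20],
    [0,0,-30],
    [0,0,-40],
    [0,0,-50]
  ]
}}

```text
t: 19.8
ee_pos: [493.8, 217.4, 213.8]
orientation: [-3.141, 0.0, 2.389]
wrist_force: [0.0, -0.2, -3.4]
finger_gap: 14.6
```

Request:
{"api": "carry_out", "payload": {
  "linear": [
    [0,0,0],
    [0,0,0],
    [0,0,0],
    [0,0,0],
    [0,0,0]
  ],
  "turn": [
    [0,0,-10],
    [0,0,-20],
    [0,0,-30],
    [0,0,-40],
    [0,0,-45]
  ]
}}

```text
t: 20.42
ee_pos: [493.8, 217.4, 213.8]
orientation: [-3.141, 0.0, -3.111]
wrist_force: [-0.1, 0.7, -3.7]
finger_gap: 14.8
```

Request:
{"api": "carry_out", "payload": {
  "linear": [
    [0,0,0],
    [0,0,0],
    [0,0,0]
  ],
  "turn": [
    [0,0,-8],
    [0,0,-16],
    [0,0,-16]
  ]
}}

```text
t: 20.8
ee_pos: [493.8, 217.4, 213.8]
orientation: [-3.141, 0.0, -2.837]
wrist_force: [0.6, -0.4, -2.8]
finger_gap: 14.6
```

```bash
python3 tilt.py 198.7 477.7 259.4 150
```

```text
[493.8 217.4 213.8] [-3.1413e+00  1.0000e-04 -2.8365e+00] [ 0.415  0.3   -0.166  1.105 -0.     0.11 ]
rotvec deg [-0.02  0.01 -1.22]
shift m [0.0027 0.0449 0.0638]
```

Request:
{"api": "carry_out", "payload": {
  "linear": [
    [0.001,0.02,0.01],
    [0.003,0.04,0.03],
    [0.003,0.045,0.064],
    [0.003,0.045,0.064],
    [0.003,0.045,0.064]
  ],
  "turn": [
    [0,0,0],
    [0,0,-1.2],
    [0,0,-1.2],
    [0,0,-1.2],
    [0,0,-1.2]
  ]
}}

```text
t: 21.42
ee_pos: [477.5, 259.7, 150.4]
orientation: [-3.141, 0.001, -2.814]
wrist_force: [-0.3, 0.6, -2.6]
finger_gap: 14.7
```

Request:
{"api": "carry_out", "payload": {
  "linear": [
    [0,0,0.02],
    [0,0,0.04],
    [0,0,0.05],
    [0,0,0.053],
    [0,0,0.053]
  ],
  "turn": [
    [0,0,0],
    [0,0,0],
    [0,0,0],
    [0,0,0],
    [0,0,0]
  ]
}}

```text
t: 22.05
ee_pos: [478.0, 259.5, 97.6]
orientation: [-3.141, 0.001, -2.814]
wrist_force: [-0.5, 0.1, -3.0]
finger_gap: 14.8
```

```bash
python3 tilt.py 198.7 477.7 259.4 93
python3 - <<'E'
from plant import arm
from h import *
c=arm.capture("scene");cv2.imwrite("pics/s4.png",cv2.resize(c["image"][120:270,290:450],None,fx=4,fy=4,interpolation=cv2.INTER_CUBIC))
c=arm.capture("wrist");cv2.imwrite("pics/w5.png",c["image"])
E
```

```text
[478.  259.5  97.6] [-3.1415e+00  1.4000e-03 -2.8141e+00] [ 0.498  0.395 -0.349  0.825 -0.     0.17 ]
rotvec deg [-0.01  0.08  0.06]
shift m [ 0.0003 -0.      0.0046]
```

View pics/s4.png

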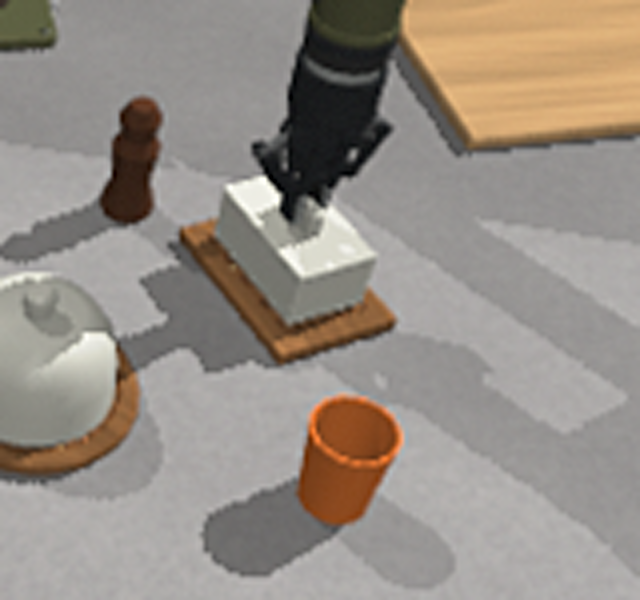

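View pics/w5.png

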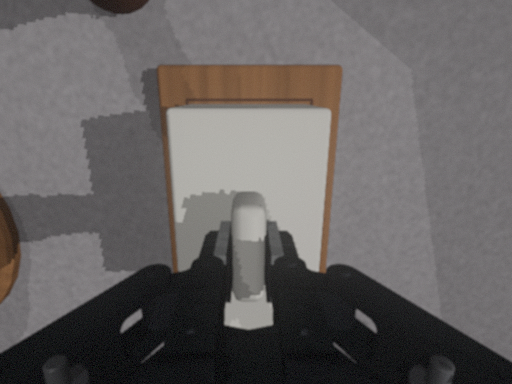

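The cover is square over its dish and a few mm up. Lowering.

Request:
{"api": "carry_out", "payload": {
  "linear": [
    [0,0,0.002],
    [0,0,0.0035],
    [0,0,0.004],
    [0,0,0.004]
  ],
  "turn": [
    [0,0,0],
    [0,0,0],
    [0,0,0],
    [0,0,0]
  ]
}}

```text
t: 22.65
ee_pos: [477.3, 259.2, 92.9]
orientation: [-3.141, 0.0, -2.814]
wrist_force: [-0.4, -0.9, -2.9]
finger_gap: 15.0
```

Request:
{"api": "carry_out", "payload": {
  "linear": [
    [0,0,0.001],
    [0,0,0.001]
  ],
  "turn": [
    [0,0,0],
    [0,0,0]
  ]
}}

```text
t: 22.9
ee_pos: [477.4, 259.1, 92.7]
orientation: [-3.141, 0.0, -2.814]
wrist_force: [-2.5, -2.4, 5.9]
finger_gap: 15.0
```

Contact. Releasing and rising.

Request:
{"api": "carry_out", "payload": {
  "linear": [
    [0,0,0],
    [0,0,0],
    [0,0,0]
  ],
  "turn": [
    [0,0,0],
    [0,0,0],
    [0,0,0]
  ],
  "gripper": 65
}}

```text
t: 23.28
ee_pos: [477.6, 259.5, 91.8]
orientation: [-3.141, 0.001, -2.814]
wrist_force: [0.4, -0.6, -0.3]
finger_gap: 55.4
```

Request:
{"api": "carry_out", "payload": {
  "linear": [
    [0,0,-0.02],
    [0,0,-0.06],
    [0,0,-0.11],
    [0,0,-0.11]
  ],
  "turn": [
    [0,0,0],
    [0,0,0],
    [0,0,0],
    [0,0,0]
  ]
}}

```text
t: 23.78
ee_pos: [480.2, 260.9, 206.1]
orientation: [3.14, 0.009, -2.814]
wrist_force: [1.3, -0.4, -0.5]
finger_gap: 55.2
```

```bash
python3 go.py 477.4 259.3 202 198.7  614.4 -145 180 110
```

```text
"linear": [[-0.0, -0.047, 0.002], [-0.0, -0.095, 0.005], [-0.0, -0.142, 0.007], [-0.0, -0.19, 0.01], [-0.0, -0.237, 0.012]] "turn": [[0, 0, 9.9], [0, 0, 19.7], [0, 0, 29.6], [0, 0, 39.4], [0, 0, 49.3]]
  -> [553.4  34.8 190.  149.4]
"linear": [[-0.036, -0.031, 0.003], [-0.072, -0.062, 0.005], [-0.108, -0.093, 0.008], [-0.144, -0.124, 0.01]] "turn": [[0, 0, 9.8], [0, 0, 19.7], [0, 0, 29.5], [0, 0, 39.4]]
  -> [ 614.2 -145.2  180.   110. ]
```

Request:
{"api": "carry_out", "payload": {
  "linear": [
    [0,-0.047,0.002],
    [0,-0.095,0.005],
    [0,-0.142,0.007],
    [0,-0.19,0.01],
    [0,-0.237,0.012]
  ],
  "turn": [
    [0,0,9.9],
    [0,0,19.7],
    [0,0,29.6],
    [0,0,39.4],
    [0,0,49.3]
  ]
}}

```text
t: 24.4
ee_pos: [553.5, 33.4, 188.7]
orientation: [-3.141, -0.001, 2.603]
wrist_force: [0.2, 0.6, -1.1]
finger_gap: 55.4
```

Request:
{"api": "carry_out", "payload": {
  "linear": [
    [-0.036,-0.031,0.003],
    [-0.072,-0.062,0.005],
    [-0.108,-0.093,0.008],
    [-0.144,-0.124,0.01],
    [-0.144,-0.124,0.01]
  ],
  "turn": [
    [0,0,9.8],
    [0,0,19.7],
    [0,0,29.5],
    [0,0,39.4],
    [0,0,39.4]
  ]
}}

```text
t: 25.02
ee_pos: [615.1, -148.1, 178.2]
orientation: [-3.141, 0.0, 1.917]
wrist_force: [-0.6, 0.3, 0.3]
finger_gap: 55.6
```

Request:
{"api": "carry_out", "payload": {
  "linear": [
    [0,0,0],
    [0,0,0]
  ],
  "turn": [
    [0,0,0],
    [0,0,0]
  ]
}}

```text
t: 25.28
ee_pos: [614.2, -143.8, 179.7]
orientation: [-3.141, -0.0, 1.923]
wrist_force: [-0.4, -0.6, -0.2]
finger_gap: 55.3
```

```bash
cat > chk.py <<'E'
from plant import arm
from h import *
c=arm.capture("top");W=cloud(c);hsv=cv2.cvtColor(c["image"],cv2.COLOR_BGR2HSV)
cv2.imwrite("pics/top_%d.png"%int(arm.read_state()["t"]),c["image"])
b=(hsv[...,0]>=4)&(hsv[...,0]<=18)&(hsv[...,1]>95)
for nm,x,y,r in[("bigdish",601,5,120),("smalldish",510,-278,85),("butterdish",477,260,115)]:
    m=(b&(np.hypot(W[...,0]-x,W[...,1]-y)<r)&(W[...,2]<30)).astype(np.uint8)
    cs=[k[:,0] for k in cv2.findContours(m,0,1)[0] if cv2.contourArea(k)>15]
    if not cs: print(nm,"hidden");continue
    q=plane(c,np.concatenate(cs),15.).astype(np.float32)
    print(nm,np.round(cv2.minEnclosingCircle(q)[0],1),cv2.minAreaRect(q))
for nm,x,y,r,lo in[("bigknob",601,5,30,117),("smallknob",510,-278,30,80),("smallknob_tmp",613,-144,30,65),("bar",477,260,40,91),("buttertop",477,260,80,68)]:
    m=(np.hypot(W[...,0]-x,W[...,1]-y)<r)&(W[...,2]>lo)&(W[...,2]<lo+(25 if nm!="buttertop" else 14))
    p=W[m]
    if len(p)>5: print(nm,m.sum(),np.median(p,0).round(1),cv2.minAreaRect(p[:,:2].astype(np.float32)))
E
python3 chk.py; python3 tilt.py 110 614.4 -145 66
python3 - <<'E'
from plant import arm
from h import *
c=arm.capture("wrist");cv2.imwrite("pics/w6.png",c["image"]);W=cloud(c)
m=(np.hypot(W[...,0]-614,W[...,1]+145)<30)&(W[...,2]>65)&(W[...,2]<90)
p=W[m];print("smallknob",m.sum(),np.median(p,0),cv2.minAreaRect(p[:,:2].astype(np.float32)))
hsv=cv2.cvtColor(c["image"],cv2.COLOR_BGR2HSV)
m=((hsv[...,0]>=4)&(hsv[...,0]<=18)&(hsv[...,1]>95)&(np.hypot(W[...,0]-511,W[...,1]+278)<85)).astype(np.uint8)
k=max(cv2.findContours(m,0,1)[0],key=cv2.contourArea);print("smalldish",cv2.minEnclosingCircle(plane(c,k[:,0],15.).astype(np.float32)))
E
```

```text
bigdish [601.    5.4] ((611.7202758789062, 32.15184783935547), (130.10891723632812, 186.49673461914062), 68.6214828491211)
smalldish [ 510.4 -278.1] ((510.2213439941406, -278.1438293457031), (126.64686584472656, 125.66559600830078), 44.72835922241211)
butterdish [476.  259.7] ((476.281494140625, 260.8426208496094), (178.79530334472656, 124.46546936035156), 18.65382957458496)
bigknob 69 [601.3   4.4 126.4] ((601.4509887695312, 4.566512107849121), (24.754398345947266, 24.125547409057617), 0.7220153212547302)
bar 94 [476.  260.5 101.4] ((475.9763488769531, 261.5814514160156), (48.60444259643555, 16.925277709960938), 19.326431274414062)
buttertop 1005 [474.9 257.4  75.4] ((476.6746826171875, 260.5474548339844), (130.46800231933594, 82.2717056274414), 18.083797454833984)
[ 614.4 -143.7  179.9] [-3.1413e+00 -2.0000e-04  1.9233e+00] [-0.23   0.473  0.015  1.114 -0.     0.989]
rotvec deg [-0.02 -0.01  0.19]
shift m [-0.0012 -0.0004  0.1139]
smallknob 542 [ 614.90441783 -144.86969451   73.49142457] ((615.460205078125, -146.19439697265625), (20.908321380615234, 21.263105392456055), 21.10973358154297)
smalldish ((513.6073608398438, -277.7584228515625), 64.64410400390625)
```

View pics/w6.png

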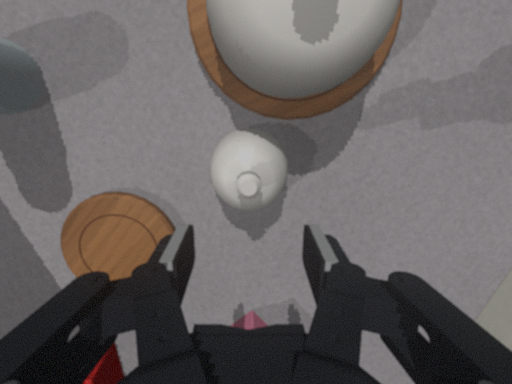

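The butter cover is centred within about 1 mm and square to within 1°. Picking up the small cover, knob at (248,184).

Request:
{"api": "carry_out", "payload": {
  "linear": [
    [-0.001,0,0.045],
    [-0.001,0,0.085],
    [-0.001,0,0.108],
    [-0.001,0,0.114],
    [-0.001,0,0.114]
  ],
  "turn": [
    [0,0,0],
    [0,0,0],
    [0,0,0],
    [0,0,0],
    [0,0,0]
  ]
}}

```text
t: 26.0
ee_pos: [615.4, -145.5, 66.5]
orientation: [3.141, 0.001, 1.922]
wrist_force: [0.5, -0.2, -0.1]
finger_gap: 55.5
```

Request:
{"api": "carry_out", "payload": {
  "linear": [
    [0,0,0],
    [0,0,0],
    [0,0,0],
    [0,0,0]
  ],
  "turn": [
    [0,0,0],
    [0,0,0],
    [0,0,0],
    [0,0,0]
  ],
  "gripper": 0
}}

```text
t: 26.5
ee_pos: [615.8, -146.3, 67.3]
orientation: [3.14, 0.002, 1.921]
wrist_force: [-1.2, 0.0, 6.4]
finger_gap: 20.1
```

Request:
{"api": "carry_out", "payload": {
  "linear": [
    [0,0,-0.005],
    [0,0,-0.02],
    [0,0,-0.05],
    [0,0,-0.05]
  ],
  "turn": [
    [0,0,0],
    [0,0,0],
    [0,0,0],
    [0,0,0]
  ]
}}

```text
t: 27.0
ee_pos: [617.4, -146.5, 119.1]
orientation: [3.136, 0.004, 1.921]
wrist_force: [0.4, 0.2, -1.8]
finger_gap: 20.0
```

```bash
python3 tilt.py 110 512.3 -279 115
```

```text
[ 617.4 -146.5  119.1] [3.1364 0.0036 1.9213] [-0.233  0.513 -0.082  0.97  -0.     0.987]
rotvec deg [0.3  0.21 0.08]
shift m [-0.0883 -0.1443  0.0037]
```

Request:
{"api": "carry_out", "payload": {
  "linear": [
    [-0.02,-0.03,0],
    [-0.045,-0.07,0],
    [-0.07,-0.115,0],
    [-0.088,-0.142,0.003],
    [-0.088,-0.142,0.003]
  ],
  "turn": [
    [0,0,0],
    [0,0,0],
    [0,0,0],
    [0,0,0],
    [0,0,0]
  ]
}}

```text
t: 27.62
ee_pos: [509.8, -278.7, 112.1]
orientation: [-3.14, -0.001, 1.918]
wrist_force: [0.5, -0.3, -1.5]
finger_gap: 19.9
```

Request:
{"api": "carry_out", "payload": {
  "linear": [
    [0,0,0.01],
    [0,0,0.02],
    [0,0,0.025],
    [0,0,0.025]
  ],
  "turn": [
    [0,0,0],
    [0,0,0],
    [0,0,0],
    [0,0,0]
  ]
}}

```text
t: 28.12
ee_pos: [511.8, -276.5, 87.1]
orientation: [-3.141, -0.001, 1.922]
wrist_force: [-0.5, -0.7, -1.6]
finger_gap: 19.8
```

```bash
python3 tilt.py 110 512.3 -279 82.3
```

```text
[ 511.8 -276.5   87.1] [-3.1407e+00 -9.0000e-04  1.9224e+00] [-0.495  0.464 -0.263  0.845 -0.     0.724]
rotvec deg [-0.05 -0.05  0.14]
shift m [-0.0025 -0.0004  0.0048]
```

Request:
{"api": "carry_out", "payload": {
  "linear": [
    [-0.002,0,0.001],
    [-0.003,0,0.003],
    [-0.003,0,0.004],
    [-0.003,0,0.004]
  ],
  "turn": [
    [0,0,0],
    [0,0,0],
    [0,0,0],
    [0,0,0]
  ]
}}

```text
t: 28.62
ee_pos: [512.9, -280.3, 84.0]
orientation: [3.142, 0.0, 1.921]
wrist_force: [-0.1, 0.2, -2.2]
finger_gap: 20.4
```

Request:
{"api": "carry_out", "payload": {
  "linear": [
    [0,0,0.0005],
    [0,0,0.001],
    [0,0,0.001]
  ],
  "turn": [
    [0,0,0],
    [0,0,0],
    [0,0,0]
  ]
}}

```text
t: 29.0
ee_pos: [513.0, -280.2, 83.0]
orientation: [3.142, 0.0, 1.921]
wrist_force: [0.3, 1.0, -1.8]
finger_gap: 20.0
```

Not down yet. Another 1 mm.

Request:
{"api": "carry_out", "payload": {
  "linear": [
    [0,0,0.0005],
    [0,0,0.001],
    [0,0,0.001]
  ],
  "turn": [
    [0,0,0],
    [0,0,0],
    [0,0,0]
  ]
}}

```text
t: 29.38
ee_pos: [513.0, -280.3, 82.5]
orientation: [3.141, 0.001, 1.921]
wrist_force: [-1.6, 1.0, 3.9]
finger_gap: 19.9
```

Contact. Releasing, rising, and backing away from the objects.

Request:
{"api": "carry_out", "payload": {
  "linear": [
    [0,0,0],
    [0,0,0],
    [0,0,0]
  ],
  "turn": [
    [0,0,0],
    [0,0,0],
    [0,0,0]
  ],
  "gripper": 65
}}

```text
t: 29.75
ee_pos: [513.1, -280.2, 81.9]
orientation: [3.141, 0.0, 1.921]
wrist_force: [1.6, -0.6, -0.3]
finger_gap: 55.4
```

Request:
{"api": "carry_out", "payload": {
  "linear": [
    [0,0,-0.02],
    [0,0,-0.06],
    [0,0,-0.12],
    [0,0,-0.16]
  ],
  "turn": [
    [0,0,0],
    [0,0,0],
    [0,0,0],
    [0,0,0]
  ]
}}

```text
t: 30.25
ee_pos: [513.6, -280.5, 244.8]
orientation: [3.14, 0.003, 1.921]
wrist_force: [1.0, 0.2, 0.0]
finger_gap: 55.6
```

```bash
python3 go.py 513 -280 242 110 300 -330 260 110 50
```

```text
"linear": [[0.005, -0.043, -0.004], [0.01, -0.087, -0.007], [0.016, -0.13, -0.011], [0.021, -0.174, -0.014], [0.026, -0.217, -0.018]] "turn": [[0, 0, -0.0], [0, 0, -0.0], [0, 0, -0.0], [0, 0, -0.0], [0, 0, -0.0]]
  -> [ 300.2 -329.8  260.   110. ]
```

Request:
{"api": "carry_out", "payload": {
  "linear": [
    [0.005,-0.04,-0.004],
    [0.01,-0.09,-0.007],
    [0.016,-0.13,-0.011],
    [0.021,-0.17,-0.014],
    [0.026,-0.2,-0.018]
  ],
  "turn": [
    [0,0,0],
    [0,0,0],
    [0,0,0],
    [0,0,0],
    [0,0,0]
  ]
}}

```text
t: 30.88
ee_pos: [314.6, -324.4, 260.0]
orientation: [-3.141, 0.0, 1.921]
wrist_force: [0.2, 0.1, -0.3]
finger_gap: 55.8
```

Request:
{"api": "carry_out", "payload": {
  "linear": [
    [0,0,0],
    [0,0,0],
    [0,0,0],
    [0,0,0]
  ],
  "turn": [
    [0,0,0],
    [0,0,0],
    [0,0,0],
    [0,0,0]
  ]
}}

```text
t: 31.38
ee_pos: [316.9, -324.2, 259.7]
orientation: [3.142, -0.0, 1.922]
wrist_force: [-0.1, 0.3, -0.7]
finger_gap: 55.4
```

```bash
python3 chk.py; ls pics
python3 - <<'E'
from plant import arm
from h import *
c=arm.capture("scene");cv2.imwrite("pics/s6.png",cv2.resize(c["image"][120:270,180:400],None,fx=3.6,fy=3.6,interpolation=cv2.INTER_CUBIC))
a=dict(np.load("top0.npz"));c=arm.capture("top")
for n,(u,v) in dict(mill=(173,238),jar=(262,240),beaker=(140,125)).items():
    d=cv2.absdiff(a["image"],c["image"]);
    r=[cv2.phaseCorrelate(np.float64(cv2.cvtColor(x["image"][v-22:v+22,u-22:u+22],6)),np.float64(cv2.cvtColor(c["image"][v-22:v+22,u-22:u+22],6))) for x in (a,)]
    print(n,r)
s=arm.read_state();print(s["t"],s["ee_pos"],s["wrist_force"].round(1))
E
```

```text
bigdish [600.6   5.2] ((600.2396850585938, 6.953239440917969), (185.539794921875, 183.87921142578125), 0.10633307695388794)
smalldish [ 510.5 -278.2] ((510.2213439941406, -278.1438293457031), (126.64686584472656, 125.66559600830078), 44.72835922241211)
butterdish [476.  259.7] ((476.3686828613281, 260.7760009765625), (178.80282592773438, 124.57817077636719), 18.552017211914062)
bigknob 69 [600.9   4.4 126.4] ((600.5108642578125, 4.4696526527404785), (26.64310646057129, 23.787376403808594), 0.37105828523635864)
smallknob 40 [ 510.  -275.7   88.8] ((510.18017578125, -275.63348388671875), (18.658449172973633, 18.45259666442871), 1.141071081161499)
bar 97 [475.8 260.  101.3] ((476.1256103515625, 260.19488525390625), (48.584808349609375, 17.078086853027344), 21.460247039794922)
buttertop 995 [474.7 258.1  75.2] ((476.6844787597656, 261.0499572753906), (130.53128051757812, 81.2503662109375), 18.408029556274414)
crop.png
crop_s.png
mask.png
s2.png
s3.png
s4.png
scene0.png
top0.png
top1.png
top2.png
top_25.png
top_31.png
w1.png
w2.png
w3.png
w4.png
w5.png
w6.png
wrist0.png
mill [((0.6924191655306906, 0.47021011179149497), 0.6237283716470999)]
jar [((0.6820780438172704, -0.03346074715298997), 0.5635871490698242)]
beaker [((0.5471617736994503, 0.3186812875237628), 0.9229799183119417)]
31.525 [ 316.55147828 -324.28239598  259.79599177] [ 0.9 -0.4  0.6]
```

```bash
cp pics/top_3*.png pics/topfinal.png; true
```

```text
(no output)
```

View pics/topfinal.png

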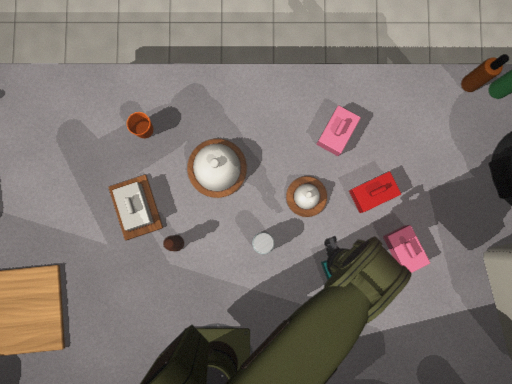

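View pics/s6.png

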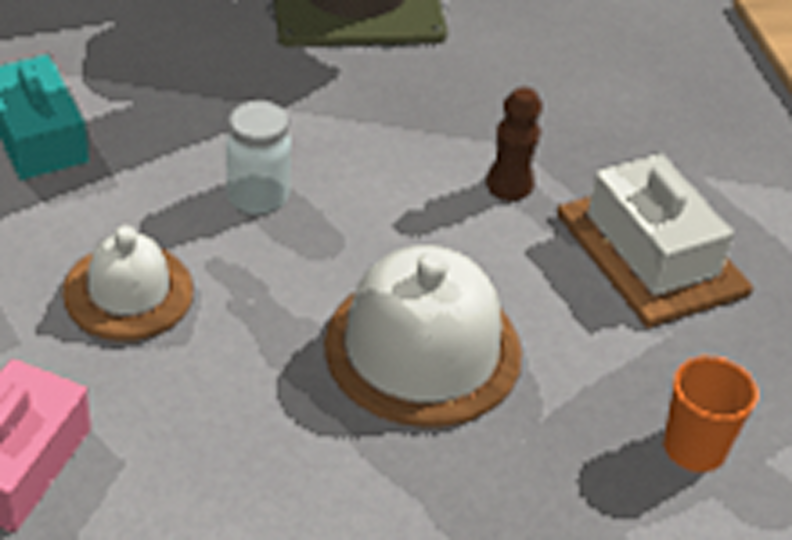

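All three covers sit centred and flat: big at (216,165), butter at (134,206), small at (306,195). The bystanders are in place and the gripper is clear at z = 260. Handing in.

```bash
python3 -c "
from plant import arm
print(arm.sign_off())"
```

```text
the job is handed in; nothing more can be done
None
```

All three covers are on their own dishes, and I handed the job in at about 31.5 s of the 115 s allowed. I set the small cover aside on the counter. Then I moved the big cover to the big dish, the butter cover to the butter dish, and the small cover to the small dish. I lowered each one until the wrist force showed contact before releasing it.

**Last checks, top camera:**
- **Centring:** the big cover is about 1 mm off its dish centre, the butter cover about 1 mm and the small cover about 2.5 mm. The limit is 12 mm.
- **Butter cover angle:** its top face is within 1° of square with its dish. The fit to the small bar alone read about 3° off, which I put down to low resolution.
- **Flatness:** all three look flat in the pictures, and the knob, bar and cover-top heights match covers resting on the boards. I did not measure tilt separately.
- **Dishes and bystanders:** the dishes moved less than 1 mm or so. The mill, jar and beaker images shifted by less than 1 pixel (under 3 mm).
- **Robot:** the gripper was about 260 mm up and clear of everything.

**What disagreed or went wrong:**
- **Cameras:** the top and wrist cameras differed by 2–3 mm, so I took values between them and checked against where the arm had set the small cover down.
- **Joint limit:** while carrying the butter cover I had the last joint's direction wrong and it reached its limit. The held cover tilted about 0.04 rad. I levelled it and placed it half a turn round.

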